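Thread the bushing rod through a cello pegbox and hold it

TASK

The old cello head lies on its side in the cradle: first press the sprung hold-down lever down by its knob until the latch catches, let go, and see that it stays down by itself on the neck stub. Then take the plain boxwood rod out of the peg stand and, without forcing it, thread it from above through the open peg hole, the upper cheek and then the lower one, until its end stands out about 12 mm below the lower cheek. Finish while still holding the rod there, upright and resting on nothing, so that I can mark it for trimming; leave the head in its cradle and everything else where it is.

Things in the scene. Friction and masses are not known exactly. Their poses are not given: they have to be found in the camera images.
- cradle: Fixed wooden cradle for the head: base board 215 x 235 x 18 mm with two cork-lined saddles. Origin on the bench under the head's open peg hole; z up; y along the head towards the scroll (board y -140 to +95 mm, x -115 to +100 mm). The hold-down lever crosses the neck stub at y = -90 mm; hinge at x = +75 mm, latch at x = -80 mm.
- holddown (a joint): Angle of the sprung steel hold-down lever, rad: 0 = raised (0.35 above level, its spring keeps it there), 0.35 = level, 0.375 = end stop; grows as pressed. From about 0.25 its end pin pushes the sprung latch hook aside; near 0.345 the hook snaps over the pin; let go, the lever stays at about 0.34. The knob takes about 3 N, 5 N at the hook, 9 N by 0.36.
- holddown_knob (a point): Middle of the top of the dark wooden press knob (32 mm across) on the lever, 122 mm from the hinge along the lever and 30 mm above its middle line; about 200 mm above the bench when raised, 160 mm when level. The latch hook stands 33 mm beyond it, away from the hinge, its top 4 mm lower than the knob's when level.
- holddown_hinge (a point): Hinge axis of the hold-down lever, 130 mm above the bench; the axis is level, along the cradle's y; the lever reaches from here along the cradle's -x.
- head: Loose varnished cello head (scroll, pegbox, neck stub; about 265 x 45 x 64 mm, 0.34 kg) on its side in the saddles. Origin on the open hole's axis at the lower cheek's outer (under) face, 72 mm above the bench; z up along the hole; y towards the scroll, which stands 11 mm above the upper cheek, 78 to 147 mm from the hole. 54 mm are free below it.
- rod: Loose plain straight boxwood rod, 14 mm thick, 130 mm long, 20 g, standing upright in a socket of the peg stand. Origin at the middle of its lower end, which tapers over 5 mm to 8 mm across; z along the rod, up. It stands on the socket's floor 12 mm above the bench, so its top is 142 mm above the bench.
- rod_top (a point): Middle of the rod's upper end.
- stand: Fixed wooden peg stand, a block 66 x 180 x 50 mm with three sockets 15.6 mm wide and 38 mm deep in a row along its y, 58 mm apart, holding the rod and two pegs in any order. Origin at the middle of its underside.
- peg_a: Loose ebony cello peg with a round flat head 36 mm across and 11 mm thick, 145 mm long, standing in a socket of the stand, origin at its lower end; leave it.
- peg_b: A second, like ebony cello peg in the stand; leave it.
- plane: Small brass finger plane 48 x 24 x 30 mm lying on the cradle's base board, origin under its middle; leave it.
- gouge: Gouge 232 mm long with a wooden handle, lying on the bench behind the cradle and the stand; leave it.
- spool_clamp: Wooden spool clamp, two 38 mm discs on a screw 135 mm long, lying on the bench to the left; leave it.
- bottle: White plastic bottle 58 mm wide, 170 mm high, on the left; leave it.
- tin: Dark tin 64 mm wide, 75 mm high, on the right; leave it.
- brush_pot: White pot 70 mm wide with brushes, about 180 mm high, on the right; leave it.
- hole_top (a point): Middle of the open peg hole's mouth in the upper cheek, 42 mm above the head's origin. The hole is 16 mm wide and runs straight down through both cheeks, each 9 mm thick, with 24 mm of open pegbox between them. The other three holes are plugged flush.
There are look-alikes about, which are no part of the job. Leave any green, turquoise or yellow look-alike of the stand alone.

How it is judged:
By the outcome, as a careful person would: the job done as asked, in the order asked, and still so for the second after the job is handed in, while the arm keeps its last pose, push and grip.
It also fails if it takes over 67 s, if anything falls off the work surface, if the arm or the gripper's body presses on something with over 40 N, if the wrist force passes 120 N, or if a joint passes its speed limit or range.

ROBOT

A 6-joint arm with a two-finger parallel gripper is mounted at the origin on the work surface. World frame = base frame: x ahead of the robot, y to its left, z up, the work surface at z = 0. Lengths are in m, angles in degrees, forces in N, time in s.
With the tool pointing down it reaches from about 0.3 to 0.75 m from the base axis. Payload 8.5 kg.
Tool frame: the origin (TCP) lies at the very end of the fingers, on their centre line; the grasp point (between the pads) lies 19 mm behind it; x points along the fingers, y is the direction in which the jaws open and shut, and the axes are right-handed (so a half turn about x gives the same grasp; the last joint's range is limited). The gripper opens to 85 mm and grips with 20 to 120 N. Pads are 22 mm wide; open, the fingers measure 114 mm over their backs; the gripper's body (76 mm by 85 mm) begins 54 mm behind the grasp point. The pads swing forward as they close: fully open they stand 13 mm farther back than shut.
Start: joints at [-83.383, 21.807, 74.336, -0, 83.858, -12.336], TCP at [0.179, -0.52, 0.231] pointing down, gripper open.
Joint ranges: [-178.18, 178.18], [-50.72, 133.34], [12.68, 142.11], [-81.47, 261.47], [9.98, 163.14], [-165.26, 165.26]. Speed limits (degrees/s): [136.94, 136.94, 180, 180, 180, 180].

INTERFACE

Orientations are given as a 3x3 rotation matrix whose columns are the frame's x, y, z axes.
In Python, from rig import sensors, cams, env gives the robot as it stands.
- The arm moves only by the shell command python3 -m crank 'ROWS' [FORCE]. ROWS is a JSON object of lists of equal length, an entry for each row: "hand": the closure in counts, from 0 (fully open) to 255 (shut); "translation": the shift along the tool's x, y, z in m, a list of three; "dr": the turn, a rotation vector about the tool's x, y, z in rad, a list of three. A call has 1 to 5 rows; each row is the pose to reach, as a shift and turn from the pose commanded when the call began, along the tool's axes at that moment; what a row does not reach only later rows make up. A row lasts 1/10 s, in which the tool goes at most 50 mm and 8.59 degrees, less where a joint would pass 70% of its speed; a pose out of reach is approached as far as the arm can. A call with a gripper value outside its range is refused whole. The fingers move at their own pace and stop on an object; FORCE is the grip in N (left out, the last holds). Time passes only in rows, so rows that repeat a pose let the fingers close. It gives the time, the measured TCP pose, the force and the opening at its end, in the units of the state.
- sensors.observe(): the state, without advancing time (a new reading comes with each control period).
- cams.get_image(name): name is "scene" or "top" or "wrist"; returns (picture, depth): 400x640x3 uint8, blue, green, red; 400x640 float32, m along the optical axis (not along the pixel's ray), 0 where there is no reading.
- cams.calibration(name): a dict with "vertical_fov" (degrees; the focal length in pixels is half the picture's height over the tangent of half this angle, whatever the lens; pixels are square), "cx", "cy" (the principal point, pixels), "extrinsics" (4x4, takes a point from camera to world coordinates). Camera axes: x right, y down, z forward; pixel columns grow to the right and rows downward; lengths in m; the calibration is good to about 2 mm. A picture is of the moment at which its call begins: read the wrist's pose just before it. calibration takes no time and is no camera call; for the wrist camera it gives the pose at the moment of the call.
- env.close_job(): hands the job in, once; it reports no verdict.
The state is a dict: "time_s": time; "q": joint angles; "qvel": joint speeds; "joint_efforts": joint torques, N m; "position": TCP position; "tool_rot": TCP orientation; "ft_force": force on the tool from outside, world axes, zero at the start; "wrist_torque": the same for the moment, N m; "grip_width": finger opening in m.
Only numpy, scipy, OpenCV 4.12 (cv2) and the standard library are available. Lean on these libraries where they do the work, as an engineer would, in place of code of your own. Each camera call takes 0.05 s, during which the arm holds its last target. There are 200 camera calls.

## Working session

There is one attempt and no reset: what is moved stays moved. The work goes in short steps, Python scripts to look and compute and a shell command to move; the robot and the scene stay as the last step left them, time stands still between calls to the robot, and variables do not carry over. Pictures are saved under pics/ and viewed, about 8 in all and at most 12, crops included, and the job is handed in when it is done.

```bash
mkdir -p pics; ls; cat > h.py <<'E'
import numpy as np, cv2
from rig import sensors, cams, env
def grab(n):
    K=cams.calibration(n); im,d=cams.get_image(n); return im,d,K
def pts(d,K):
    h,w=d.shape; f=h/2/np.tan(np.radians(K["vertical_fov"])/2)
    v,u=np.mgrid[:h,:w]; T=np.array(K["extrinsics"])
    P=np.stack([(u-K["cx"])/f*d,(v-K["cy"])/f*d,d],-1)@T[:3,:3].T+T[:3,3]
    P[d==0]=np.nan; return P
def ray(K,u,v,z):
    T=np.array(K["extrinsics"]); f=200/np.tan(np.radians(K["vertical_fov"])/2)
    r=T[:3,:3]@[(u-K["cx"])/f,(v-K["cy"])/f,1]; return T[:3,3]+r*(z-T[2,3])/r[2]
E
python3 - <<'E'
from h import *
for n in("scene","top"):
    im,d,K=grab(n); cv2.imwrite(f"pics/{n}0.png",im); np.savez(f"{n}0.npz",im=im,d=d,**{k:np.array(v) for k,v in K.items()})
    print(n,K)
s=sensors.observe(); print(s)
E
```

```text
pics
scene {'vertical_fov': 50.723601880846495, 'cx': 311.8566209135619, 'cy': 202.36224651765735, 'extrinsics': array([[-0.50207114,  0.54075209, -0.6749161 ,  1.47157212],
       [ 0.86474795,  0.32440859, -0.38336672,  0.51660978],
       [ 0.01164223, -0.77610969, -0.63049045,  1.04094951],
       [ 0.        ,  0.        ,  0.        ,  1.        ]])}
top {'vertical_fov': 56.72826433962934, 'cx': 318.19479193500445, 'cy': 199.46361120487842, 'extrinsics': array([[ 0.02203267, -0.98842366,  0.15011071,  0.35676054],
       [-0.99922255, -0.02668126, -0.02902425,  0.01312665],
       [ 0.0326934 , -0.14935452, -0.98824307,  1.25585119],
       [ 0.        ,  0.        ,  0.        ,  1.        ]])}
{'time_s': 0.1, 'q': array([-8.33828403e+01,  2.18367744e+01,  7.43791823e+01,  1.10856485e-03,
        8.38580007e+01, -1.23388162e+01]), 'qvel': array([ 0.05933284, -0.08975502, -0.0054967 ,  0.01012089, -0.01058663,
        0.05289424]), 'joint_efforts': array([ 4.08536274e-03, -4.49218512e+01, -2.31656992e+01, -1.76597423e-04,
        3.64377549e-03, -5.84517927e-07]), 'position': array([ 0.17860715, -0.51991626,  0.23078408]), 'tool_rot': array([[-1.29635940e-04,  3.24839505e-01, -9.45769147e-01],
       [ 1.28441734e-03, -9.45768321e-01, -3.24839397e-01],
       [-9.99999167e-01, -1.25687315e-03, -2.94623927e-04]]), 'ft_force': array([ 0.31427125, -0.69681579, -0.01180998]), 'wrist_torque': array([-0.02153519,  0.03533849,  0.00749658]), 'grip_width': 0.08541911973435119}
```

View pics/scene0.png

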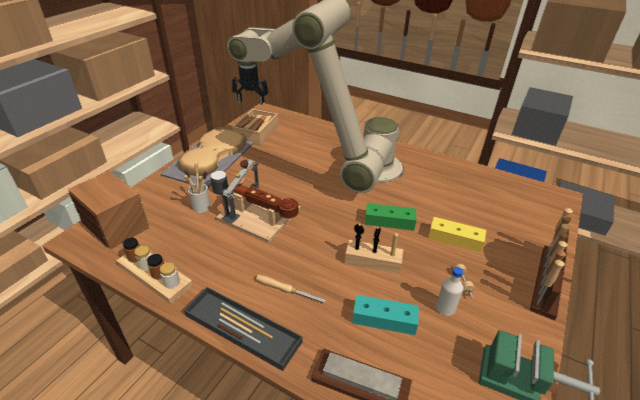

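View pics/top0.png

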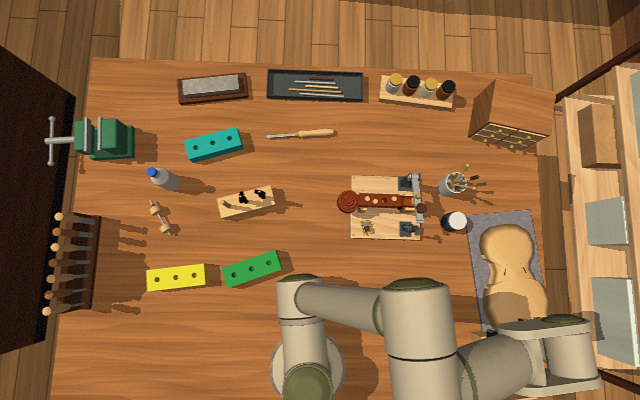

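Scene: the wooden stand is at (375,255), with the pale rod at about (394,245) and black pegs at (358,235) and (377,240). The cradle is at about (255,210), with the scroll towards world +y.

Possible mix-ups: the green (390,216), yellow (458,234) and turquoise (386,314) stands, the pale sticks in the right-hand rack (555,250), and the pegs. I choose the light rod in the plain wood stand and will check it in a close crop.

```bash
python3 - <<'E'
from h import *
a=np.load("top0.npz"); b=np.load("scene0.npz")
r=lambda im,x0,x1,y0,y1,s:cv2.resize(im[y0:y1,x0:x1],None,fx=s,fy=s,interpolation=cv2.INTER_CUBIC)
A=r(a["im"],330,430,165,245,4); B=r(b["im"],210,310,150,240,4)[:320]; C=r(a["im"],210,290,175,225,4); D=r(b["im"],340,410,220,270,4)
out=np.zeros((540,800,3),np.uint8)
out[:320,:400]=A; out[:320,400:800]=B[:320]; out[320:520,:320]=C; out[320:520,400:680]=D
cv2.imwrite("pics/crop1.png",out)
for n,z in(("top",a),("scene",b)):
    P=pts(z["d"],{k:z[k] for k in z.files}); np.save(n+"P.npy",P); im=z["im"]
    hh=cv2.cvtColor(im,cv2.COLOR_BGR2HSV)
# height map above: list stats from top
    w=P
    for nm,x,y,lo,hi in (("cradle",(.3,.7),(-.4,0),.05,.25),("stand",(.3,.7),(0,.5),.03,.2)):
        m=(w[...,0]>x[0])&(w[...,0]<x[1])&(w[...,1]>y[0])&(w[...,1]<y[1])&(w[...,2]>lo)&(w[...,2]<hi)
        k,L,S,c=cv2.connectedComponentsWithStats(m.astype(np.uint8))
        for i in range(1,k):
            if S[i,4]>30: q=w[L==i]; print(n,nm,S[i],q.min(0).round(3),q.max(0).round(3))
E
```

```text
top cradle [ 337  173   90   50 1786] [ 0.46  -0.362  0.05 ] [ 0.62  -0.082  0.206]
top cradle [404 224  16  11 121] [ 0.427 -0.332  0.051] [ 0.466 -0.303  0.159]
top stand [186 149  39  12 260] [0.664 0.297 0.03 ] [0.7   0.421 0.056]
top stand [147 167  31  22 461] [0.563 0.448 0.03 ] [0.621 0.499 0.174]
top stand [ 217  185   59   34 1156] [0.472 0.119 0.03 ] [0.583 0.309 0.161]
top stand [160 223  10   9  55] [0.425 0.461 0.03 ] [0.452 0.491 0.042]
top stand [222 250  60  23 774] [0.3   0.092 0.03 ] [0.372 0.279 0.056]
top stand [152 264  54   8 253] [0.3   0.334 0.033] [0.323 0.499 0.055]
top stand [295 273  15   3  33] [0.3   0.003 0.109] [0.305 0.045 0.166]
scene cradle [ 221  159   77   61 1796] [ 0.43  -0.343  0.05 ] [ 0.622 -0.079  0.207]
scene stand [347 170  11  17  91] [0.3   0.    0.098] [0.311 0.041 0.168]
scene stand [365 203  51  22 600] [0.3   0.092 0.03 ] [0.376 0.282 0.058]
scene stand [ 345  224   58   45 1344] [0.473 0.121 0.03 ] [0.584 0.311 0.16 ]
scene stand [429 224  50  22 332] [0.3   0.336 0.03 ] [0.325 0.499 0.058]
scene stand [437 264  29  47 709] [0.419 0.45  0.03 ] [0.623 0.5   0.176]
scene stand [378 299  40  18 267] [0.665 0.303 0.034] [0.7   0.422 0.058]
```

View pics/crop1.png

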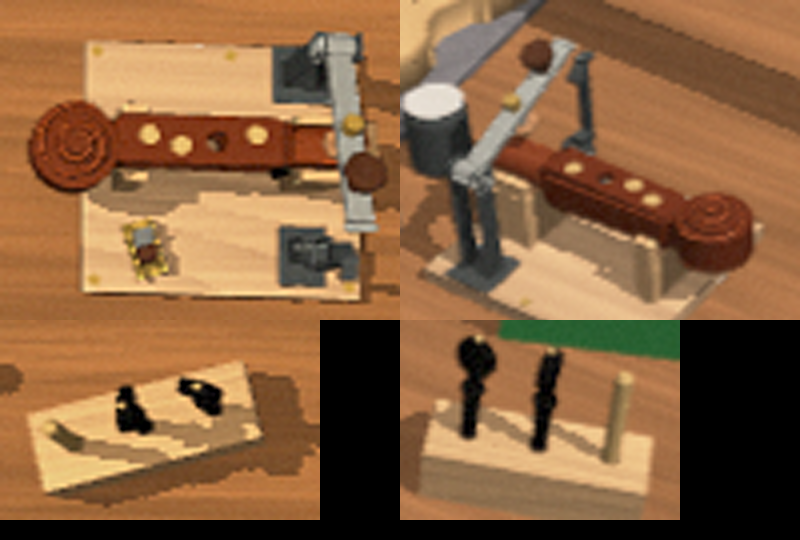

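The crop confirms the rod: a plain pale stick at the stand's left end in the top view, with its top at about top (222,202) and scene (396.5,234.5). The knob is at top (421,208) and scene (244,163). The open dark hole is at top (384,200.5) and scene (261.5,194.5).

```bash
python3 - <<'E'
from h import *
Ks={n:(lambda z:{k:z[k] for k in z.files})(np.load(n+"0.npz")) for n in("top","scene")}
def tri(a,b):
    A=[];B=[]
    for n,p in(("top",a),("scene",b)):
        K=Ks[n]; o=K["extrinsics"][:3,3]; r=ray(K,*p,0)-o; r/=np.linalg.norm(r); M=np.eye(3)-np.outer(r,r); A.append(M);B.append(M@o)
    x=np.linalg.lstsq(np.vstack(A),np.hstack(B),rcond=None)[0]; return x
for nm,a,b,z in(("knob",(421.2,208),(244,162.5),.2),("hole",(384.2,200.5),(261.5,194.5),.114),("rod",(222,201.8),(396.5,234),.142)):
    print(nm,tri(a,b).round(4),ray(Ks["top"],*a,z).round(4),ray(Ks["scene"],*b,z).round(4))
# head top surface axis, stand axis, board rectangle
P=np.load("topP.npy"); x,y,z=P[...,0],P[...,1],P[...,2]
def rect(nm,m):
    r=cv2.minAreaRect((P[m][:,:2]*1000).astype(np.float32)); print(nm,m.sum(),np.round(r[0],1),np.round(r[1],1),round(r[2],1))
rect("stand",(x>.45)&(x<.6)&(y>.1)&(y<.33)&(z>.045)&(z<.054))
rect("board",(x>.35)&(x<.7)&(y>-.4)&(y<-.05)&(z>.013)&(z<.023))
m=(x>.48)&(x<.56)&(y>-.26)&(y<-.15)&(z>.105)&(z<.12)
rect("head",m); q=P[m][:,:2]; print("axis",np.linalg.svd(q-q.mean(0))[2][0],q.mean(0))
hsv=cv2.cvtColor(Ks["top"]["im"],cv2.COLOR_BGR2HSV)
print(P[200:216:3,421].round(3), P[200,378:392:2].round(3))
E
```

```text
knob [ 0.5    -0.317   0.1991] [ 0.5002 -0.3173  0.2   ] [ 0.5009 -0.3154  0.2   ]
hole [ 0.5319 -0.2262  0.1124] [ 0.5325 -0.2275  0.114 ] [ 0.5331 -0.223   0.114 ]
rod [0.5103 0.272  0.1424] [0.511  0.2702 0.142 ] [0.5088 0.2736 0.142 ]
stand 872 [528.8 214.6] [ 67.  179.9] 16.0
board 2523 [ 526.3 -250.8] [234.8 215.5] 89.7
head 404 [ 536. -205.] [107.5  39.6] 89.5
axis [-0.00897304 -0.99995974] [ 0.53496428 -0.20373943]
[[ 0.538 -0.345  0.111]
 [ 0.515 -0.318  0.196]
 [ 0.506 -0.317  0.2  ]
 [ 0.497 -0.316  0.201]
 [ 0.489 -0.317  0.198]
 [ 0.482 -0.322  0.181]] [[ 0.533 -0.208  0.115]
 [ 0.534 -0.214  0.115]
 [ 0.549 -0.24   0.018]
 [ 0.54  -0.235  0.076]
 [ 0.54  -0.241  0.078]
 [ 0.534 -0.24   0.114]
 [ 0.534 -0.245  0.117]]
```

Measurements agree with the given sizes: knob z 0.199, hole z 0.112, rod top z 0.142, and the board, stand and head sizes fit. Next I go above the knob with the jaws shut and aligned with world y.

```bash
cat > rel.py <<'E'
import sys; from h import *
from scipy.spatial.transform import Rotation as Ro
# args x y z yaw(deg of tool y): shift/turn in tool axes for tool pointing straight down
x,y,z,a=map(float,sys.argv[1:5]); s=sensors.observe(); R=np.array(s["tool_rot"]); a=np.radians(a)
ty=np.array([np.cos(a),np.sin(a),0]); tx=np.array([0,0,-1.]); G=np.c_[tx,ty,np.cross(tx,ty)]
print("t",(R.T@(np.array([x,y,z])-s["position"])).round(4),"dr",Ro.from_matrix(R.T@G).as_rotvec().round(4),"pos",s["position"].round(4),"F",s["ft_force"].round(1),"w",round(s["grip_width"],4),"t",s["time_s"])
E
python3 rel.py .503 -.317 .235 -90
```

```text
t [-0.004  -0.0865 -0.3727] dr [ 3.308e-01 -1.000e-04  1.300e-03] pos [ 0.1786 -0.5199  0.2308] F [ 0.3 -0.7 -0. ] w 0.0854 t 0.1
```

```bash
python3 -m crank '{"hand":[255,255,255,255,255],"translation":[[-0.02,-0.011,-0.047],[-0.02,-0.022,-0.093],[-0.02,-0.033,-0.14],[-0.02,-0.043,-0.186],[-0.02,-0.054,-0.233]],"dr":[[0.08,0,0],[0.16,0,0],[0.24,0,0],[0.33,0,0.001],[0.33,0,0.001]]}' 40; python3 rel.py .503 -.317 .235 -90
```

```text
time_s: 0.6
position: [0.3828, -0.3921, 0.2511]
tool_rot: [[-0.0, -0.002, -1.0], [-0.001, -1.0, 0.002], [-1.0, 0.001, 0.0]]
ft_force: [-0.1, -1.5, -0.4]
grip_width: 0.0123
t [ 0.0161 -0.0754 -0.1201] dr [-0.002   0.0001 -0.0006] pos [ 0.3828 -0.3921  0.2511] F [-0.1 -1.5 -0.4] w 0.0123 t 0.6
```

```bash
python3 -m crank '{"hand":[255,255,255,255,255],"translation":[[0.004,-0.025,-0.04],[0.008,-0.05,-0.08],[0.016,-0.075,-0.12],[0.016,-0.075,-0.12],[0.016,-0.075,-0.12]],"dr":[[0,0,0],[0,0,0],[0,0,0],[0,0,0],[0,0,0]]}'; python3 rel.py .503 -.317 .235 -90
python3 - <<'E'
from h import *
S,d,K=grab("scene"); W,_,KW=grab("wrist"); print(KW)
out=np.zeros((400,800,3),np.uint8); out[:,:400]=cv2.resize(S[120:240,190:310],(400,400),interpolation=cv2.INTER_CUBIC); out[:250,400:]=cv2.resize(W,(400,250)); cv2.imwrite("pics/k1.png",out)
E
```

```text
time_s: 1.1
position: [0.5017, -0.3177, 0.2346]
tool_rot: [[-0.001, 0.003, -1.0], [-0.0, -1.0, -0.003], [-1.0, 0.0, 0.001]]
ft_force: [-0.6, -0.0, 0.1]
grip_width: -0.0001
t [-0.0004 -0.0007 -0.0013] dr [ 0.0027  0.001  -0.0002] pos [ 0.5017 -0.3177  0.2346] F [-0.6 -0.   0.1] w -0.0001 t 1.1
{'vertical_fov': 62.33017234708134, 'cx': 319.1058914015395, 'cy': 197.14685649860945, 'extrinsics': array([[ 1.09881778e-03, -9.54073797e-01, -2.99569664e-01,
         5.77341430e-01],
       [-9.99999382e-01, -9.98335980e-04, -4.88470364e-04,
        -3.18613180e-01],
       [ 1.66965601e-04,  2.99570015e-01, -9.54074304e-01,
         3.76096952e-01],
       [ 0.00000000e+00,  0.00000000e+00,  0.00000000e+00,
         1.00000000e+00]])}
```

View pics/k1.png

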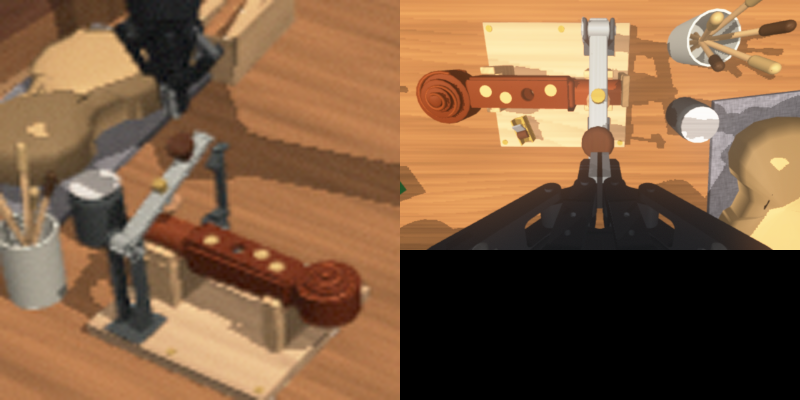

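The scene view shows the closed fingertips just above the knob at crop (180,115). The wrist view shows the knob right under the finger line, and the hole at about wrist (203,150). Pressing along the arc.

```bash
python3 -m crank '{"hand":[255,255,255,255,255],"translation":[[0.018,0,0],[0.032,0,0.0],[0.045,0,0.0065],[0.057,0,0.012],[0.063,0,0.014]],"dr":[[0,0,0],[0,0,0],[0,0,0],[0,0,0],[0,0,0]]}'; python3 -m crank '{"hand":[255,255,255,255,255],"translation":[[0.005,0,0.0015],[0.0075,0,0.0025],[0.009,0,0.003],[0.0105,0,0.0035],[0.012,0,0.004]],"dr":[[0,0,0],[0,0,0],[0,0,0],[0,0,0],[0,0,0]]}'
```

```text
time_s: 1.7
position: [0.4863, -0.3196, 0.1724]
tool_rot: [[0.001, -0.002, -1.0], [-0.002, -1.0, 0.002], [-1.0, 0.002, -0.001]]
ft_force: [-0.3, 1.1, 11.8]
grip_width: -0.0001
time_s: 2.2
position: [0.4831, -0.3195, 0.1616]
tool_rot: [[0.002, -0.001, -1.0], [-0.003, -1.0, 0.001], [-1.0, 0.003, -0.002]]
ft_force: [0.3, 0.1, 5.0]
grip_width: 0.0001
```

```bash
python3 -m crank '{"hand":[255,255,255],"translation":[[0.0012,0,0.0],[0.0022,0,0.0],[0.003,0,0.0]],"dr":[[0,0,0],[0,0,0],[0,0,0]]}'; python3 rel.py .487 -.318 .158 -90;python3 -m crank '{"hand":[255,255],"translation":[[0.0005,0,0.0],[0.0007,0,0.0]],"dr":[[0,0,0],[0,0,0]]}'
```

```text
time_s: 2.5
position: [0.4824, -0.3195, 0.1588]
tool_rot: [[0.0, -0.001, -1.0], [-0.003, -1.0, 0.001], [-1.0, 0.003, -0.0]]
ft_force: [-4.8, -0.6, 9.8]
grip_width: -0.0003
t [ 0.0008 -0.0015 -0.0046] dr [-0.0007 -0.0001 -0.0027] pos [ 0.4824 -0.3195  0.1588] F [-4.8 -0.6  9.8] w -0.0003 t 2.5
time_s: 2.7
position: [0.4823, -0.3195, 0.1582]
tool_rot: [[-0.0, -0.001, -1.0], [-0.003, -1.0, 0.001], [-1.0, 0.003, 0.0]]
ft_force: [-6.0, 1.0, 9.2]
grip_width: 0.0002
```

```bash
python3 -m crank '{"hand":[255,255,255,255,255],"translation":[[-0.003,0,-0.001],[-0.008,0,-0.002],[-0.02,0,-0.004],[-0.05,0,-0.004],[-0.09,0,-0.004]],"dr":[[0,0,0],[0,0,0],[0,0,0],[0,0,0],[0,0,0]]}'
python3 - <<'E'
from h import *
S,d,K=grab("scene"); P=pts(d,K); W,dw,KW=grab("wrist"); PW=pts(dw,KW)
np.savez("w1.npz",im=W,d=dw,**{k:np.array(v) for k,v in KW.items()})
out=np.zeros((400,800,3),np.uint8); out[:,:400]=cv2.resize(S[120:240,190:310],(400,400),interpolation=cv2.INTER_CUBIC); out[:250,400:]=cv2.resize(W,(400,250)); cv2.imwrite("pics/k2.png",out)
for n,p in(("scene",P),("wrist",PW)):
    m=(abs(p[...,1]+.318)<.014)&(p[...,0]>.475)&(p[...,0]<.5)&(p[...,2]>.13)&(p[...,2]<.215); print(n,m.sum(),np.nanmax(p[m],0) if m.any() else "")
E
```

```text
time_s: 3.2
position: [0.4866, -0.3184, 0.2464]
tool_rot: [[-0.002, -0.0, -1.0], [0.002, -1.0, 0.0], [-1.0, -0.002, 0.002]]
ft_force: [1.2, -0.5, 0.6]
grip_width: 0.0001
scene 57 [ 0.4999159  -0.30454427  0.16678229]
wrist 1257 [ 0.49999043 -0.30403694  0.16179382]
```

View pics/k2.png

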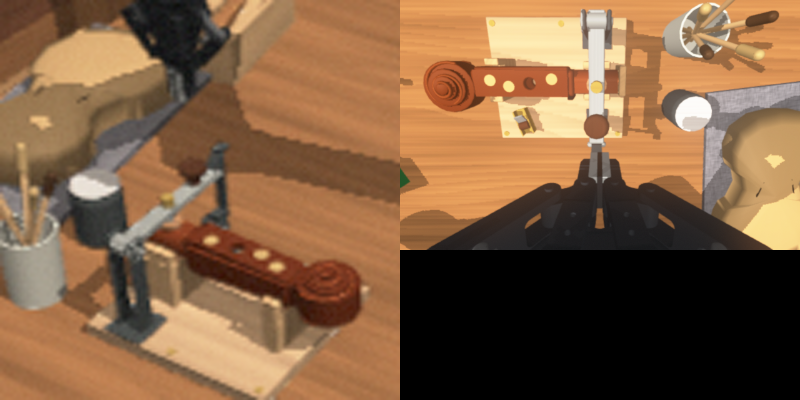

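The lever is level and stays on the latch with the fingers well clear: scene crop knob at (192,170), hook at (218,165), knob top about 162 mm above the bench. Now to the rod, with yaw 16° so the jaws close across the stand row.

```bash
python3 rel.py .51 .272 .22 16; python3 -m crank '{"hand":[90,90,90,90,90],"translation":[[0,-0.05,-0.002],[0,-0.1,-0.004],[0,-0.15,-0.006],[0,-0.2,-0.008],[0,-0.25,-0.01]],"dr":[[-0.14,0,0],[-0.28,0,0],[-0.42,0,0],[-0.56,0,0],[-0.7,0,0]]}'; python3 rel.py .51 .272 .22 16
```

```text
t [ 0.0275 -0.5921 -0.0215] dr [-1.85    0.0023 -0.0123] pos [ 0.4883 -0.3199  0.2521] F [ 0.  -0.3 -0.2] w 0.0002 t 3.3
time_s: 3.8
position: [0.4967, -0.067, 0.2462]
tool_rot: [[0.0, 0.648, -0.761], [-0.001, -0.761, -0.648], [-1.0, 0.001, 0.0]]
ft_force: [0.6, -0.2, -0.2]
grip_width: 0.0553
t [ 0.0259 -0.2495 -0.2299] dr [-1.1447e+00  8.0000e-04 -4.0000e-04] pos [ 0.4967 -0.067   0.2462] F [ 0.6 -0.2 -0.2] w 0.0553 t 3.8
```

```bash
python3 -m crank '{"hand":[90,90,90,90,90],"translation":[[0,-0.035,-0.033],[0,-0.07,-0.066],[0,-0.105,-0.1],[0,-0.14,-0.13],[0,-0.175,-0.16]],"dr":[[-0.14,0,0],[-0.28,0,0],[-0.42,0,0],[-0.56,0,0],[-0.7,0,0]]}'; python3 rel.py .51 .272 .22 16
```

```text
time_s: 4.3
position: [0.5064, 0.17, 0.246]
tool_rot: [[0.0, 0.986, -0.164], [-0.001, -0.164, -0.986], [-1.0, 0.0, 0.001]]
ft_force: [-0.2, -0.4, 0.3]
grip_width: 0.0549
t [ 0.0259 -0.0132 -0.1013] dr [-4.442e-01  9.000e-04 -1.000e-04] pos [0.5064 0.17   0.246 ] F [-0.2 -0.4  0.3] w 0.0549 t 4.3
```

```bash
python3 -m crank '{"hand":[90,90,90,90,90],"translation":[[0,-0.005,-0.04],[0,-0.01,-0.08],[0.01,-0.013,-0.101],[0.026,-0.013,-0.101],[0.026,-0.013,-0.101]],"dr":[[-0.14,0,0],[-0.28,0,0],[-0.42,0,0],[-0.444,0,0],[-0.444,0,0]]}'; python3 rel.py .51 .272 .22 16
python3 - <<'E'
from h import *
W,d,K=grab("wrist"); P=pts(d,K); cv2.imwrite("pics/r1.png",W)
m=(P[...,2]>.125)&(P[...,2]<.15)&(abs(P[...,0]-.51)<.03)&(abs(P[...,1]-.272)<.03)
q=P[m]; print(m.sum(),np.nanmedian(q,0),np.nanmin(q,0),np.nanmax(q,0)); v,u=np.nonzero(m); print(u.mean(),v.mean())
S,_,_=grab("scene"); cv2.imwrite("pics/r1s.png",S)
E
```

```text
time_s: 4.8
position: [0.5101, 0.27, 0.2178]
tool_rot: [[-0.004, 0.963, 0.271], [-0.002, 0.271, -0.963], [-1.0, -0.004, 0.001]]
ft_force: [-0.9, -0.9, 0.3]
grip_width: 0.0553
t [-0.0022  0.0004 -0.0019] dr [-0.0048  0.001   0.0045] pos [0.5101 0.27   0.2178] F [-0.9 -0.9  0.3] w 0.0553 t 4.8
377 [0.50982541 0.27405096 0.13923278] [0.50337738 0.26479282 0.12500127] [0.51713903 0.27889903 0.14230638]
321.0238726790451 201.80636604774537
```

View pics/r1.png

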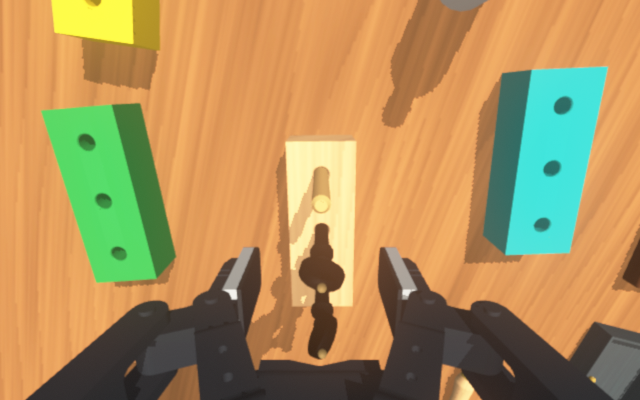

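The wrist view shows the pale rod's top at (321,204) in the wood stand, midway between the open jaws. The pegs are nearer the gripper, and the green and turquoise look-alikes are to either side. Descending.

```bash
python3 rel.py .51 .2725 .098 16;  python3 -m crank '{"hand":[90,90,90,90,90],"translation":[[0.035,0,-0.002],[0.07,0,-0.002],[0.1,0,-0.002],[0.12,0,-0.002],[0.12,0,-0.002]],"dr":[[0,0,0],[0,0,0],[0,0,0],[0,0,0],[0,0,0]]}';python3 rel.py .51 .2725 .098 16
```

```text
t [ 0.1222 -0.0002 -0.0032] dr [-0.007   0.0011  0.0005] pos [0.5111 0.2696 0.2202] F [ 0.2  0.2 -0.4] w 0.0552 t 4.9
time_s: 5.4
position: [0.5099, 0.2709, 0.0985]
tool_rot: [[-0.003, 0.963, 0.269], [-0.002, 0.269, -0.963], [-1.0, -0.004, 0.001]]
ft_force: [0.0, 0.1, 1.0]
grip_width: 0.0551
t [ 0.0005  0.0006 -0.0015] dr [-0.0073  0.001   0.0039] pos [0.5099 0.2709 0.0985] F [0.  0.1 1. ] w 0.0551 t 5.4
```

```bash
python3 -m crank '{"hand":[150,180,190,200,210],"translation":[[0,0,0],[0,0,0],[0,0,0],[0,0,0],[0,0,0]],"dr":[[0,0,0],[0,0,0],[0,0,0],[0,0,0],[0,0,0]]}' 20;python3 -m crank '{"hand":[225,240,255,255,255],"translation":[[0,0,0],[0,0,0],[0,0,0],[0,0,0],[0,0,0]],"dr":[[0,0,0],[0,0,0],[0,0,0],[0,0,0],[0,0,0]]}' 30
```

```text
time_s: 5.9
position: [0.5105, 0.272, 0.1005]
tool_rot: [[0.001, 0.963, 0.271], [-0.001, 0.271, -0.963], [-1.0, 0.001, 0.001]]
ft_force: [0.4, -0.9, 0.1]
grip_width: 0.0149
time_s: 6.4
position: [0.5106, 0.272, 0.1004]
tool_rot: [[0.001, 0.963, 0.271], [-0.001, 0.271, -0.963], [-1.0, 0.001, 0.001]]
ft_force: [-0.1, 0.5, 4.9]
grip_width: 0.0132
```

```bash
python3 -m crank '{"hand":[255,255,255,255,255],"translation":[[-0.01,0,0],[-0.03,0,0],[-0.06,0,0],[-0.09,0,0],[-0.14,0,0]],"dr":[[0,0,0],[0,0,0],[0,0,0],[0,0,0],[0,0,0]]}' 40;python3 rel.py .533 -.227 .24 16
```

```text
time_s: 6.9
position: [0.5093, 0.2717, 0.2395]
tool_rot: [[-0.005, 0.963, 0.271], [-0.002, 0.271, -0.963], [-1.0, -0.005, 0.001]]
ft_force: [1.5, 0.3, -0.4]
grip_width: 0.0128
t [ 0.0006 -0.1121  0.4865] dr [-0.0053  0.001   0.0054] pos [0.5093 0.2717 0.2395] F [ 1.5  0.3 -0.4] w 0.0128 t 6.9
```

```bash
python3 -m crank '{"hand":[255,255,255,255,255],"translation":[[0,-0.011,0.048],[0,-0.022,0.096],[0,-0.033,0.144],[0,-0.044,0.19],[0,-0.055,0.24]],"dr":[[0,0,0],[0,0,0],[0,0,0],[0,0,0],[0,0,0]]}';python3 -m crank '{"hand":[255,255,255,255,255],"translation":[[0,-0.011,0.048],[0,-0.022,0.096],[0,-0.033,0.144],[0,-0.044,0.19],[0,-0.055,0.236]],"dr":[[0,0,0],[0,0,0],[0,0,0],[0,0,0],[0,0,0]]}';python3 rel.py .533 -.227 .24 16
```

```text
time_s: 7.4
position: [0.5219, 0.0257, 0.2407]
tool_rot: [[0.0, 0.963, 0.271], [-0.001, 0.271, -0.963], [-1.0, 0.0, 0.001]]
ft_force: [1.7, 0.1, -0.6]
grip_width: 0.0132
time_s: 7.9
position: [0.5328, -0.2167, 0.2409]
tool_rot: [[0.0, 0.963, 0.27], [-0.001, 0.27, -0.963], [-1.0, -0.0, 0.001]]
ft_force: [-0.0, 0.7, -0.1]
grip_width: 0.0132
t [ 0.0009 -0.0026  0.0099] dr [-0.0056  0.0009  0.    ] pos [ 0.5328 -0.2167  0.2409] F [-0.   0.7 -0.1] w 0.0132 t 7.9
```

```bash
python3 - <<'E'
from h import *
W,d,K=grab("wrist"); np.savez("w2.npz",im=W,d=d,**{k:np.array(v) for k,v in K.items()})
T,dt,KT=grab("top"); S,ds,KS=grab("scene")
np.savez("s2.npz",im=S,d=ds,**{k:np.array(v) for k,v in KS.items()})
out=np.zeros((600,800,3),np.uint8)
out[:300,:480]=cv2.resize(W,(480,300)); 
out[300:,:400]=cv2.resize(W[150:300,220:420],(400,300),interpolation=cv2.INTER_CUBIC); out[200:600,480:]=cv2.resize(S[130:230,225:305],(320,400),interpolation=cv2.INTER_CUBIC)
cv2.imwrite("pics/h1.png",out); print(K["extrinsics"].round(3))
E
```

```text
[[ 0.963  0.258  0.081  0.512]
 [ 0.27  -0.919 -0.288 -0.143]
 [ 0.     0.3   -0.954  0.382]
 [ 0.     0.     0.     1.   ]]
```

View pics/h1.png

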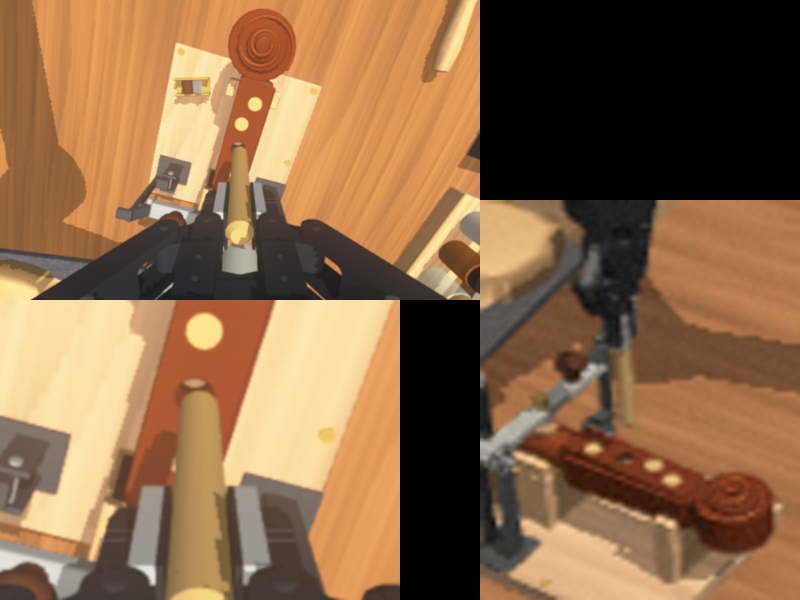

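The wrist view shows the rod held upright between the pads, tip at about (319,196), and hiding the hole. The scene view shows the rod hanging clear above the head. I'll bring the tip just behind the hole as the camera sees it, so both appear at nearly the same depth.

```bash
python3 rel.py .5395 -.25 .209 16; python3 -m crank '{"hand":[255,255,255,255,255],"translation":[[0,-0.002,0.033],[0.015,-0.002,0.033],[0.033,-0.002,0.033],[0.033,-0.002,0.033],[0.033,-0.002,0.033]],"dr":[[0,0,0],[0,0,0],[0,0,0],[0,0,0],[0,0,0]]}'
cat > look.py <<'E'
from h import *
import sys
W,d,K=grab("wrist"); s=sensors.observe(); S,ds,KS=grab("scene"); P=pts(d,K); n=sys.argv[1]
np.savez(n+".npz",im=W,d=d,**{k:np.array(v) for k,v in K.items()}); np.savez(n+"s.npz",im=S,d=ds,**{k:np.array(v) for k,v in KS.items()})
R=np.array(s["tool_rot"]); t=np.array(s["position"]); L=(P-t)@R   # in tool axes
# rod front surface: in tool axes near centre line
m=(abs(L[...,1])<.004)&(abs(L[...,2])<.016)&(L[...,0]>.005)&(L[...,0]<.084); q=L[m]
print("rod pts",m.sum(),"z vs x slope",np.polyfit(q[:,0],q[:,2],1))
m2=(abs(L[...,1])<.009)&(abs(L[...,2])<.016)&(L[...,0]>-.03)&(L[...,0]<.095)
v,u=np.nonzero(m2); 
sl=[(a,L[...,1][m2&(abs(L[...,0]-a)<.003)].min(),L[...,1][m2&(abs(L[...,0]-a)<.003)].max()) for a in np.arange(.01,.085,.012) if (m2&(abs(L[...,0]-a)<.003)).any()]
print(np.round(sl,4)); print("max x on rod",np.nanmax(L[...,0][m2]))
c=cv2.resize(W[80:230,220:420],(800,600),interpolation=cv2.INTER_CUBIC); cv2.imwrite(f"pics/{n}.png",c)
E
python3 look.py h2; python3 rel.py .5395 -.25 .209 16
```

```text
t [ 0.0311 -0.0023  0.0333] dr [-0.0091  0.0005  0.0006] pos [ 0.5328 -0.2172  0.2401] F [-0.  -0.4 -0.4] w 0.0135 t 8.05
time_s: 8.55
position: [0.5404, -0.2463, 0.2082]
tool_rot: [[0.0, 0.962, 0.272], [-0.001, 0.272, -0.962], [-1.0, -0.0, 0.001]]
ft_force: [0.6, 0.4, 0.2]
grip_width: 0.013
rod pts 664 z vs x slope [-0.00220002 -0.00670973]
[[ 0.01   -0.0071  0.0065]
 [ 0.022  -0.007   0.0065]
 [ 0.034  -0.0068  0.0063]
 [ 0.046  -0.0067  0.0067]
 [ 0.058  -0.007   0.0065]
 [ 0.07   -0.0067  0.0063]
 [ 0.082  -0.007   0.0066]]
max x on rod 0.09499867737655918
t [-0.0002 -0.002   0.0029] dr [-0.0045  0.0024 -0.0011] pos [ 0.5406 -0.2467  0.2088] F [ 0.4 -0.1 -0.1] w 0.0131 t 8.65
```

View pics/h2.png

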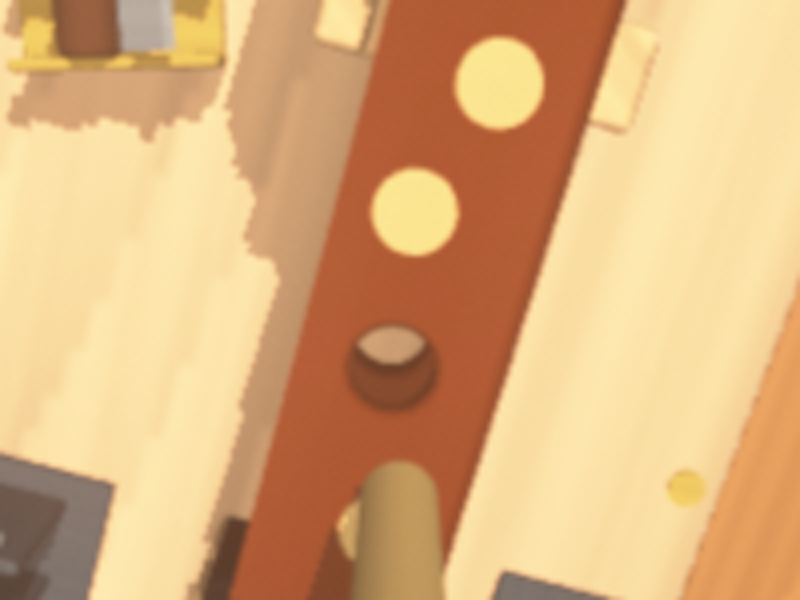

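The picture shows the dark hole mouth centred at crop (392,368), i.e. wrist (318.1,171.9). The rod tip is just below it at crop (400,465), and a plug is half hidden behind the rod. The rod is parallel to the tool within 0.2°. Working out the shift from the hole's outline.

```bash
python3 - <<'E'
from h import *
z=np.load("h2.npz"); K={k:z[k] for k in z.files}; im=z["im"]; P=pts(z["d"],K)
s=sensors.observe(); R=np.array(s["tool_rot"]); t=s["position"]
# mouth outline: reject wood-red cheek colour
hsv=cv2.cvtColor(im,cv2.COLOR_BGR2HSV); ref=np.median(im[150:158,300:308].reshape(-1,3),0)
m=(np.abs(im.astype(int)-np.median(im[185:190,308:328].reshape(-1,3),0)).sum(-1)>60).astype(np.uint8); m[:158]=0;m[186:]=0;m[:,:303]=0;m[:,333:]=0
k,L,S,c=cv2.connectedComponentsWithStats(m); i=1+np.argmax(S[1:,4]); print(S[i],c[i])
cn=max(cv2.findContours((L==i).astype(np.uint8),0,cv2.CHAIN_APPROX_NONE)[0],key=len); e=cv2.fitEllipse(cv2.convexHull(cn)); print(e)
zt=np.nanmedian(P[183:190,306:330,2]); zt2=np.nanmedian(P[160:185,300:303,2]); print("cheek z",zt,zt2)
for p in((318.1,171.9),c[i],e[0]):
    h=ray(K,*p,zt); print("hole",h.round(4),"tool",(R.T@(h-t)).round(4))
Lr=(P-t)@R; q=Lr[(abs(Lr[...,1])<.009)&(abs(Lr[...,2])<.016)&(Lr[...,0]>.06)&(Lr[...,0]<.08)]; print("rod y",q[:,1].min(),q[:,1].max(),"front",q[:,2].min())
# tip x: last row of rod
q=Lr[190:205,312:328]; print(Lr[192:204,320].round(4)); print("TCP",t)
E
```

```text
[308 162  21  21 256] [318.33203125 170.57421875]
((317.91217041015625, 171.77566528320312), (20.67675018310547, 21.100595474243164), 115.9952392578125)
cheek z 0.11308100640163748 0.11283752493643248
hole [ 0.5336 -0.2258  0.1131] tool [ 0.0957 -0.0013 -0.0222]
hole [ 0.5334 -0.2248  0.1131] tool [ 0.0956 -0.0011 -0.0232]
hole [ 0.5334 -0.2258  0.1131] tool [ 0.0957 -0.0014 -0.0223]
rod y -0.007076969377992827 0.006632909162202598 front -0.007789709961208075
[[ 0.0955  0.0001 -0.007 ]
 [ 0.0968  0.0002 -0.0058]
 [ 0.0951  0.0001 -0.0055]
 [ 0.0953  0.0002 -0.0047]
 [ 0.0834  0.0001 -0.0076]
 [ 0.0803  0.0001 -0.0078]
 [ 0.079   0.0001 -0.0075]
 [ 0.0761  0.0001 -0.0077]
 [ 0.0745  0.0001 -0.0075]
 [ 0.0726  0.0001 -0.0073]
 [ 0.07    0.0001 -0.0075]
 [ 0.0672  0.0001 -0.0077]]
TCP [ 0.5406331  -0.24670825  0.20878599]
```

```bash
python3 -m crank '{"hand":[255,255,255,255,255],"translation":[[0,-0.001,-0.012],[0,-0.0011,-0.0217],[0,-0.0011,-0.0217],[0,-0.0011,-0.0217],[0.004,-0.0011,-0.0217]],"dr":[[0,0,0],[0,0,0],[0,0,0],[0,0,0],[0,0,0]]}'; python3 -m crank '{"hand":[255,255,255,255,255],"translation":[[0.002,0,0],[0.004,0,0],[0.006,0,0],[0.007,0,0],[0.008,0,0]],"dr":[[0,0,0],[0,0,0],[0,0,0],[0,0,0],[0,0,0]]}'; python3 look.py h3
```

```text
time_s: 9.15
position: [0.5336, -0.2267, 0.2039]
tool_rot: [[0.001, 0.963, 0.271], [-0.002, 0.271, -0.963], [-1.0, 0.001, 0.002]]
ft_force: [0.4, 0.2, -0.8]
grip_width: 0.0129
time_s: 9.65
position: [0.5333, -0.2266, 0.1954]
tool_rot: [[0.0, 0.963, 0.271], [-0.001, 0.271, -0.963], [-1.0, -0.0, 0.001]]
ft_force: [0.6, 0.2, -0.3]
grip_width: 0.013
rod pts 786 z vs x slope [-0.04735584 -0.00515511]
[[ 0.01   -0.0069  0.0067]
 [ 0.022  -0.0069  0.0067]
 [ 0.034  -0.0067  0.0066]
 [ 0.046  -0.0065  0.0069]
 [ 0.058  -0.0068  0.0067]
 [ 0.07   -0.0065  0.0065]
 [ 0.082  -0.009   0.009 ]]
max x on rod 0.09089312106970485
```

View pics/h3.png

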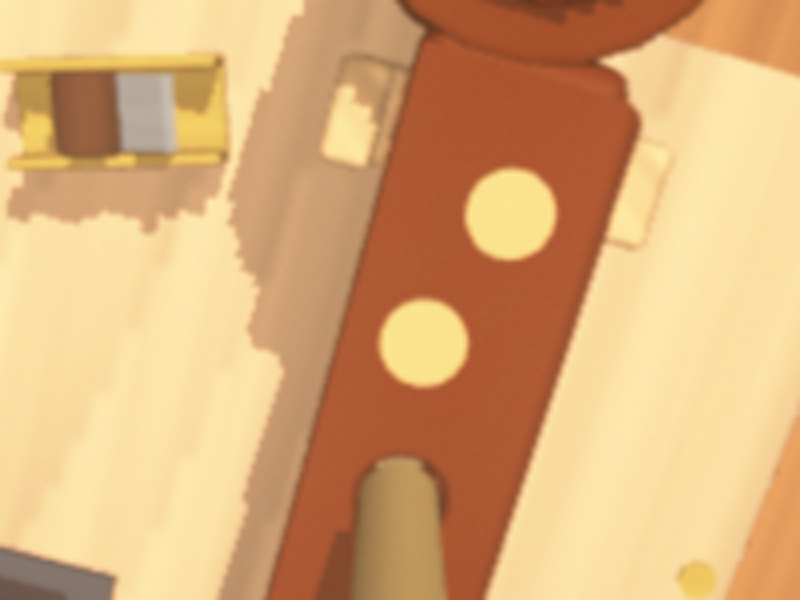

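The rod tip is about 7 mm inside the hole mouth with no contact force. The rim shows at crop (354–447, 457), with the rod at (357–440), so I shift 0.3 mm to the right and continue gently.

```bash
python3 -m crank '{"hand":[255,255,255,255,255],"translation":[[0.003,0.0003,0],[0.007,0.0003,0],[0.011,0.0003,0],[0.015,0.0003,0],[0.019,0.0003,0]],"dr":[[0,0,0],[0,0,0],[0,0,0],[0,0,0],[0,0,0]]}'; python3 -m crank '{"hand":[255,255,255,255,255],"translation":[[0.002,0,0],[0.004,0,0],[0.006,0,0],[0.008,0,0],[0.01,0,0]],"dr":[[0,0,0],[0,0,0],[0,0,0],[0,0,0],[0,0,0]]}'
```

```text
time_s: 10.25
position: [0.5335, -0.2264, 0.176]
tool_rot: [[-0.0, 0.963, 0.271], [-0.001, 0.271, -0.963], [-1.0, -0.0, 0.001]]
ft_force: [-0.7, -0.5, 0.2]
grip_width: 0.0129
time_s: 10.75
position: [0.5336, -0.2265, 0.1664]
tool_rot: [[0.0, 0.963, 0.271], [-0.001, 0.271, -0.963], [-1.0, -0.0, 0.001]]
ft_force: [0.8, 0.5, -0.3]
grip_width: 0.0127
```

```bash
python3 -m crank '{"hand":[255,255,255,255,255],"translation":[[0.002,0,0],[0.004,0,0],[0.006,0,0],[0.008,0,0],[0.01,0,0]],"dr":[[0,0,0],[0,0,0],[0,0,0],[0,0,0],[0,0,0]]}'; python3 -m crank '{"hand":[255,255,255,255,255],"translation":[[0.002,0,0],[0.004,0,0],[0.006,0,0],[0.008,0,0],[0.0085,0,0]],"dr":[[0,0,0],[0,0,0],[0,0,0],[0,0,0],[0,0,0]]}'; python3 rel.py .5336 -.2265 .148 16
python3 - <<'E'
from h import *
W,d,K=grab("wrist"); S,ds,KS=grab("scene"); P=pts(d,K); PS=pts(ds,KS)
np.savez("f.npz",im=W,d=d,**{k:np.array(v) for k,v in K.items()})
s=sensors.observe(); L=(P-s["position"])@np.array(s["tool_rot"])
m=(abs(L[...,1])<.009)&(abs(L[...,2])<.016)&(L[...,0]<.03)&(L[...,0]>-.06)
print("rod-top side: min tool x",np.nanmin(L[...,0][m]),"max world z",np.nanmax(P[...,2][m]))
mk=(abs(PS[...,1]+.318)<.014)&(PS[...,0]>.475)&(PS[...,0]<.5)&(PS[...,2]>.13)&(PS[...,2]<.215); print("knob",mk.sum(),np.nanmax(PS[mk],0))
out=np.zeros((500,800,3),np.uint8); out[:400,:400]=cv2.resize(S[130:250,200:320],(400,400),interpolation=cv2.INTER_CUBIC); out[:300,400:]=cv2.resize(W[110:260,220:420],(400,300),interpolation=cv2.INTER_CUBIC); out[300:500,400:720]=cv2.resize(W,(320,200)); cv2.imwrite("pics/f.png",out)
E
```

```text
time_s: 11.25
position: [0.5336, -0.2265, 0.1563]
tool_rot: [[0.0, 0.963, 0.271], [-0.001, 0.271, -0.963], [-1.0, -0.0, 0.001]]
ft_force: [0.3, -0.4, -0.4]
grip_width: 0.0131
time_s: 11.75
position: [0.5335, -0.2264, 0.1477]
tool_rot: [[-0.0, 0.963, 0.271], [-0.001, 0.271, -0.963], [-1.0, -0.0, 0.001]]
ft_force: [0.0, 0.2, -0.0]
grip_width: 0.0127
t [-0.0003  0.0001  0.0001] dr [-0.0053  0.0007  0.0004] pos [ 0.5335 -0.2264  0.1477] F [ 0.   0.2 -0. ] w 0.0127 t 11.75
rod-top side: min tool x -0.05998904382805328 max world z 0.20788643190998934
knob 50 [ 0.49986957 -0.30409799  0.16545493]
```

View pics/f.png

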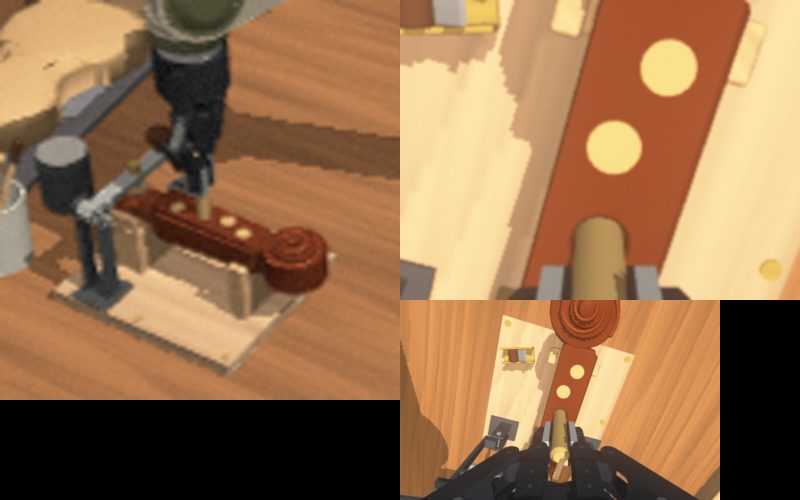

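The rod is through the hole, upright and centred in the mouth (wrist crop 573–626). The head is in its saddles, the lever is still level, and the rod's top end shows at about wrist (320,308). As a last check on protrusion, I measure the rod-top height from that end face.

```bash
python3 - <<'E'
from h import *
z=np.load("f.npz"); K={k:z[k] for k in z.files}; P=pts(z["d"],K)
for v in range(280,330,4): print(v,P[v,320].round(4),z["im"][v,320])
E
```

```text
280 [ 0.5317 -0.22    0.175 ] [ 87 144 180]
284 [ 0.5316 -0.2195  0.1787] [ 88 145 181]
288 [ 0.5317 -0.22    0.1806] [ 87 144 179]
292 [ 0.5315 -0.2194  0.1842] [ 85 140 175]
296 [ 0.5319 -0.2207  0.1848] [126 209 242]
300 [ 0.532  -0.2213  0.1862] [127 211 242]
304 [ 0.5323 -0.2222  0.1873] [129 214 244]
308 [ 0.5326 -0.2233  0.188 ] [131 220 247]
312 [ 0.5333 -0.2256  0.187 ] [131 220 247]
316 [ 0.5335 -0.2265  0.1881] [125 210 242]
320 [ 0.5341 -0.2286  0.1874] [ 92 152 189]
324 [ 0.5344 -0.2299  0.188 ] [ 90 150 185]
328 [ 0.5565 -0.3071  0.091 ] [105 153 197]
```

The two estimates of protrusion are 12.7 mm (kinematics) and about 13.5 mm (rod top against cheek, same camera), so I raise the rod 1 mm.

```bash
python3 -m crank '{"hand":[255,255,255,255,255],"translation":[[-0.001,0,0],[-0.001,0,0],[-0.001,0,0],[-0.001,0,0],[-0.001,0,0]],"dr":[[0,0,0],[0,0,0],[0,0,0],[0,0,0],[0,0,0]]}'; python3 -c "
from h import *
W,d,K=grab('wrist');P=pts(d,K);print(np.nanmedian(P[300:322,316:325,2]));s=sensors.observe();print(s['ft_force'],s['wrist_torque'],s['position']);env.close_job()"
```

```text
time_s: 12.35
position: [0.5336, -0.2265, 0.149]
tool_rot: [[0.0, 0.963, 0.271], [-0.001, 0.271, -0.963], [-1.0, -0.0, 0.001]]
ft_force: [0.6, -0.1, -0.1]
grip_width: 0.0127
0.18878848114996413
[-0.10834979 -0.96930915  0.05493879] [ 0.0480627   0.10917691 -0.00214482] [ 0.5335732  -0.22643679  0.14897388]
the job is handed in; nothing more can be done
```

The job is handed in: the lever is latched, and the rod is threaded through both cheeks and held upright there, 12.4 s into the 67 s limit.

- **Lever:** I pressed the knob down until the force reached about 9–10 N, then lifted clear. The lever stayed level by itself, with the knob top at about 162 mm, and it was still down in the last scene picture.
- **Rod:** I took it from the wood stand and lined it up beside the hole with the wrist camera. The force readings stayed within about 1 N, which is sensor noise, while it went in and at the end. The rod was parallel to the tool within about 0.2° when checked just before it went in.
- **Protrusion:** the two estimates disagree slightly. The arm's position gives about 11.5 mm, and the rod top measured against the cheek gives about 12.3 mm. I could not see the rod's end below the lower cheek directly.
- **Everything else:** the last picture shows the head in its saddles and the plane on the base board. I did not take a last look at the pegs or the things farther off, but the arm met no unexpected force near them.

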